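# Square a phone up on the screen separator and close the jaw on it

## Robot

A 6-joint arm with a two-finger parallel gripper is mounted at the origin on the work surface. World frame = base frame: x ahead of the robot, y to its left, z up, the work surface at z = 0. Lengths are in m, angles in rad, forces in N, time in s.
With the tool pointing down it reaches from about 0.225 to 0.875 m from the base axis. Payload 3.4 kg.
Tool frame: the origin (TCP) lies on the centre line of the jaws, within the pads' length; the fingertips stand 11 mm ahead of it and the grasp point (between the pads) lies 8 mm behind it; z points along the fingers, y is the line along which they close (so a half turn about z gives the same grasp; the last joint's range is limited). The gripper opens to 85 mm and grips with 20 to 120 N. Pads are 22 mm wide; open, the fingers measure 114 mm over their backs; the gripper's body (76 mm by 85 mm) begins 54 mm behind the grasp point. The pads swing forward as they close: fully open they stand 13 mm farther back than shut.
Start: joints at [-1.237, 0.276, 1.505, -0, 1.361, -0.121], TCP at [0.253, -0.517, 0.215] pointing down, gripper open.
Joint ranges: [-2.89, 2.89], [-0.75, 2.08], [0.22, 2.7], [-1.18, 4.32], [0.11, 2.71], [-2.7, 2.7]. Speed limits (rad/s): [2.57, 2.57, 3.14, 3.14, 3.14, 3.14].

## Interface

Orientations are given as a unit quaternion [w, x, y, z].
In Python, from rig import manip, eyes, job gives the robot as it stands.
- The arm moves only by the tool drive_tool, never from a script. Its argument "rows" is a list of rows, each a list of 3 entries, a list of its own where there are three numbers: the turn, a rotation vector about the world's x, y, z in rad, then the shift along the world's x, y, z in cm, then the finger opening in cm, from 0 to 8.54. A call has 1 to 8 rows; each row shifts and turns the commanded pose from where the row before left it; what a row does not reach is not made up. A row lasts 1/8 s, in which the tool goes at most 62.5 mm and 10.7 degrees, less where a joint would pass 70% of its speed; a pose out of reach is approached as far as the arm can. A call is refused whole if a number of a shift passes 6.25 or a number of a turn 0.188, either way. A call with a gripper value outside its range is refused whole. The fingers move at their own pace and stop on an object; "force" is the grip in N (left out, the last holds). Time passes only in rows, so rows that do not move let the fingers close. It gives the time, the measured TCP pose, the force, the opening and the grip force at its end, in the units of the state.
- manip.get_state(): the state, without advancing time (a new reading comes with each control period).
- eyes.get_image(name): name is "side" or "top" or "wrist"; returns the picture (400x640x3 uint8, red, green, blue); there is no depth.
- eyes.get_calibration(name): a dict with "camera_matrix" (3x3 intrinsics, pixels), "k1" (the pictures are not rectified: a ray, as slopes to the right and down, at radius r is drawn at 1 + k1 r^2 times it, then the intrinsics apply), "view" (4x4, takes a point from world to camera coordinates). Camera axes: x right, y up, looking along -z (the intrinsics and any distortion apply to the point x, -y, -z); pixel columns grow to the right and rows downward; lengths in m; the calibration is good to about 2 mm. A picture is of the moment at which its call begins: read the wrist's pose just before it. get_calibration takes no time and is no camera call; for the wrist camera it gives the pose at the moment of the call.
- job.sign_off(): hands the job in; it is judged then, once.
The state is a dict: "clock": time; "qpos": joint angles; "qd": joint speeds; "effort": joint torques, N m; "position": TCP position; "ee_rot": TCP orientation; "contact_force": force on the tool from outside, world axes, zero at the start; "moment": the same for the moment, N m; "width": finger opening in m; "gripper_force": force on a finger pad.
Only numpy, scipy, OpenCV 4.12 (cv2) and the standard library are available. Lean on these libraries where they do the work, as an engineer would, in place of code of your own. Each camera call takes 0.05 s, during which the arm holds its last target. There are 200 camera calls.

## Task

Set up the cracked phone for screen removal on the separator's metal plate: push it along the plate into the corner, so that its long side lies flush along the fence and its end flush against the end stop, with the sliding clamp jaw pushed up snug against its other long side. Only push with the fingers: do not lift or tip the phone, and leave the tools and parts around it where they are.

Things in the scene. Friction and masses are not known exactly. Their poses are not given: they have to be found in the camera images.
- phone: Smartphone lying face up and flat on the separator's plate, black cracked glass in an aluminium surround: a plain slab 76 (its x) by 158 (its y) by 10 mm high, about 0.24 kg. Origin: centre of its underside. It starts up to about 11 degrees askew and free of the fence, the end stop and the jaw; it slides on the plate under about 1 to 2 N.
- separator: Heated screen separator: a grey housing, fixed, with a flat aluminium plate on top, 200 mm (its x) by 300 mm (its y), surface 80 mm above the bench. Origin: on the bench under the plate's centre; x points to the far side as the robot sees it, y to its left. A grey deck 5 mm below the plate surrounds it: 25 mm wide at front and back, 60 mm at the right with flush keys, 10 mm at the left.
- fence (a point): Middle of the foot of the fence's flat inner face, on the plate. The fence is a dark steel bar 8 mm high along the plate's far edge: inner face at separator x = +88 mm, from y = -130 to +150 mm. Axes as the separator's.
- end_stop (a point): Middle of the foot of the end stop's flat inner face, on the plate. The end stop is a dark steel bar 8 mm high at the plate's left end: inner face at separator y = +140 mm, from x = -20 to +88 mm. The front and right edges of the plate are open. Axes as the separator's.
- corner (a point): The inside corner where the faces of fence and end stop meet, at the plate's surface (separator x = +88, y = +140, 80 mm above the bench); axes as the separator's. When done, the phone's origin is 38 mm from it in x and 79 mm in y, on the -x, -y side.
- jaw (a joint): Travel of the clamp jaw in m towards the fence (separator +x): 0 fully back, 0.10 at most. It slides stiffly (about 3 N) and stays where it is left. It starts at 0 to 0.015 and is at 0.087 when a phone is held between it and the fence.
- jaw_face (a point): Middle of the jaw's clamping face, 8 mm above the plate, at separator y = +20 mm; axes as the separator's. The jaw is a dark steel bar across the front of the plate, 180 mm long along y, 14 mm thick, top 16.5 mm above the plate, with two black locking knobs (18 mm across, tops 34.5 mm above the plate) 60 mm either side of its middle. The locks are loose: nothing needs turning.
- jaw_back (a point): Middle of the back of the jaw (the side towards the plate's front edge), where it is pushed; 14 mm behind jaw_face, 8 mm above the plate, in the bare bar between the knobs.
- suction_cup: Black rubber suction cup with a steel pull ring, 44 mm across, 45 mm high, on the front right corner of the separator's deck. Leave alone. Origin: centre of its underside.
- flux_jar: Small jar with a green cap, 28 mm across, 26 mm high, on the front left corner of the separator's plate. Leave alone. Origin: centre of its underside.
- screwdriver: Precision screwdriver, red handle, 150 mm long, 13 mm thick, lying on the bench to the right of the separator. Leave alone. Origin: near its middle, on the bench.
- tweezers: Steel tweezers, 125 mm long, 6 mm high, lying on the bench to the left of the separator. Leave alone. Origin: near its middle, on the bench.
- phone_frame: Empty blue phone frame, 75 by 156 by 8 mm, lying on the bench to the left. Leave alone. Origin: centre of its underside.
- screw_dish: Steel screw dish, 70 mm across, 22 mm high, on the bench to the right. Leave alone. Origin: centre of its underside.
- battery: Flat black phone battery, 60 by 90 by 5 mm, on the bench at the left, nearer the robot. Leave alone. Origin: centre of its underside.
Things that resemble listed ones, but are neither listed nor needed, are in the scene too. What is shaped like the phone but pink or red is not meant.

How it is judged:
At the end, for the whole second after the job is handed in: The phone lies flat and at rest on the plate, its long side within 2.5 mm of the fence and parallel to it within 0.025 rad, its end within 2.5 mm of the end stop, and the jaw's face within 3.5 mm of where it would be with no play at all (76 mm from the fence) (x of phone in the frame of corner between -0.0405 and -0.036 m and y of phone in the frame of corner between -0.0815 and -0.077 m and angle between the y axis of phone and the y axis of separator, either way round below 0.025 rad and z of phone in the frame of corner between -0.003 and 0.003 m and angle between phone's own z axis and vertical below 0.05 rad and x of jaw_face in the frame of corner above -0.0795 m and linear speed of phone below 0.01 m/s); the robot touches nothing.
It fails at once if the phone is lifted or tipped off the plate (z of phone in the frame of corner above 0.01 m or angle between phone's own z axis and vertical above 0.12 rad).
It fails at once if a tool or part lying around the phone is moved more than 20 mm (distance of any of suction_cup, flux_jar, screwdriver, tweezers, phone_frame, screw_dish, battery from where it was at the start of the episode above 0.02 m).
It also fails if it takes over 51 s, if anything falls off the work surface, if the arm or the gripper's body presses on something with over 40 N, if the wrist force passes 120 N, or if a joint passes its speed limit or range.

## Working session

There is one attempt and no reset: what is moved stays moved. The work goes in short steps, Python scripts to look and compute and a tool call to move; the robot and the scene stay as the last step left them, time stands still between calls to the robot, and variables do not carry over. Pictures are saved under pics/ and viewed, at most 10 in all, crops included, and the job is handed in when it is done.

Besides the shell and the picture viewer there is one more tool, called after "Request:" as a command line: name --argument value ..., lists and objects as JSON in quotes. drive_tool: Moves the arm, as the interface text tells. Its arguments: {"type":"object","properties":{"rows":{"type":"array"},"force":{"type":"number"}},"required":["rows"]}

```bash
mkdir -p pics; cat > h.py <<'E'
import numpy as np, cv2
from rig import manip, eyes, job
def snap(n,f):
    im=eyes.get_image(n); cv2.imwrite('pics/'+f,im[:,:,::-1]); return im
def ray(n,u,v,z):
    c=eyes.get_calibration(n); K=np.array(c['camera_matrix']); V=np.array(c['view'])
    p=cv2.undistortPoints(np.array([[[u,v]]],float),K,np.array([c['k1'],0,0,0.]))[0,0]
    d=V[:3,:3].T@np.array([p[0],-p[1],-1]); o=-V[:3,:3].T@V[:3,3]
    return o+d*(z-o[2])/d[2]
def proj(n,P):
    c=eyes.get_calibration(n); K=np.array(c['camera_matrix']); V=np.array(c['view'])
    q=V[:3,:3]@np.array(P)+V[:3,3]; x,y=q[0]/-q[2],-q[1]/-q[2]; s=1+c['k1']*(x*x+y*y)
    return (K@[x*s,y*s,1])[:2]
E
python3 - <<'E'
from h import *
snap('top','t0.png');snap('side','s0.png')
s=manip.get_state();print(s['clock'],s['position'],s['ee_rot'],s['width'])
E
```

```text
0.1 [ 0.25242088 -0.51608136  0.21413549] [-8.19631319e-04  9.74255538e-01  2.25445043e-01 -8.62997395e-05] 0.08495726907286016
```

View pics/t0.png

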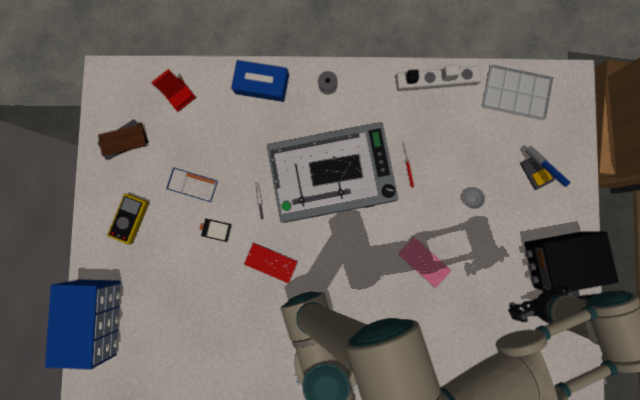

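View pics/s0.png

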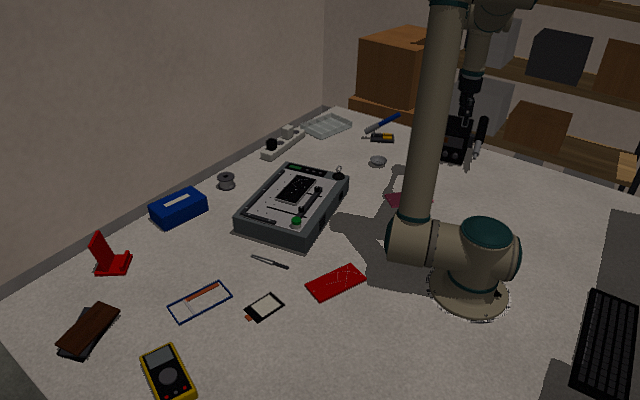

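The top view shows the separator around (333,172), with the phone at (335,170), the jaw at about (325,195), the jar at (286,206) and the cup at (389,190). I'll enlarge that area.

```bash
python3 - <<'E'
import cv2
im=cv2.imread('pics/t0.png')[115:227,258:408]
cv2.imwrite('pics/t0c.png',cv2.resize(im,None,fx=5.333,fy=5.333,interpolation=cv2.INTER_CUBIC))
E
```

```text
(no output)
```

View pics/t0c.png

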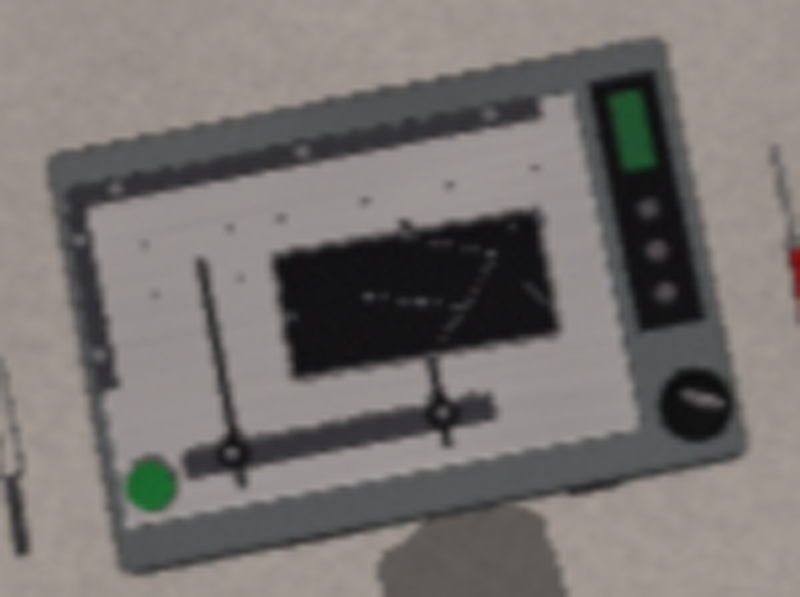

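```bash
cat > m.py <<'E'
from h import *
g=lambda p,z: ray('top',258+(p[0]+.5)/5.333-.5,115+(p[1]+.5)/5.333-.5,z)
D=[g(p,.075)[:2] for p in [(50,158),(663,38),(746,453),(126,572)]]
L=[np.array(p) for p in [(.125,.16),(.125,-.21),(-.125,-.21),(-.125,.16)]]
A=np.array(D);B=np.array(L);a=A-A.mean(0);b=B-B.mean(0)
th=np.arctan2((b[:,0]*a[:,1]-b[:,1]*a[:,0]).sum(),(a*b).sum())
R=np.array([[np.cos(th),-np.sin(th)],[np.sin(th),np.cos(th)]]);t=A.mean(0)-R@B.mean(0)
if __name__=='__main__':
    print('th',th,'t',t,'res',(A-(B@R.T+t)).round(4).tolist())
    for n,p,z in [('corner',(87,207),.08),('fenceR',(543,116),.088),('p1',(275,256),.09),('p2',(541,210),.09),('p3',(558,333),.09),('p4',(294,377),.09),('jawL',(184,465),.0965),('jawR',(493,405),.0965),('k1',(232,453),.1145),('k2',(441,411),.1145),('jar',(151,485),.106),('cup',(696,404),.12)]:
        w=g(p,z)[:2]; print(n,w.round(4),(R.T@(w-t)).round(4))
    print(eyes.get_calibration('wrist'))
E
python3 m.py
```

```text
th 0.2101187708947736 t [0.59204464 0.0220059 ] res [[-0.0013, -0.0031], [-0.0019, 0.0021], [0.0008, 0.0042], [0.0024, -0.0032]]
corner [0.65   0.1779] [0.0892 0.1404]
fenceR [ 0.7058 -0.0855] [ 0.0889 -0.1288]
p1 [0.6214 0.0669] [0.038  0.0378]
p2 [ 0.6506 -0.0851] [ 0.0349 -0.1169]
p3 [ 0.5798 -0.0958] [-0.0366 -0.1127]
p4 [0.5517 0.0543] [-0.0327  0.04  ]
jawL [0.4996 0.1151] [-0.071   0.1103]
jawR [ 0.5372 -0.0593] [-0.0706 -0.0681]
k1 [0.5056 0.0863] [-0.0711  0.0809]
k2 [ 0.5314 -0.0299] [-0.0701 -0.0381]
jar [0.4873 0.1323] [-0.0794  0.1297]
cup [ 0.5375 -0.171 ] [-0.0936 -0.1774]
{'camera_matrix': array([[294.38240645,   0.        , 316.16312727],
       [  0.        , 294.38240645, 198.70862374],
       [  0.        ,   0.        ,   1.        ]]), 'k1': -0.04403251406221344, 'view': array([[ 0.43865949, -0.89865251, -0.00122933, -0.57458151],
       [ 0.85656854,  0.41852997, -0.30186587,  0.03833295],
       [ 0.27178703,  0.13136332,  0.95334961, -0.37901153],
       [ 0.        ,  0.        ,  0.        ,  1.        ]])}
```

Request:
drive_tool --rows '[[[0,0,0.165],[3.8,4.1,0.3],4],[[0,0,0.165],[3.8,4.1,0],4],[[0,0,0.165],[3.8,4.1,0],4],[[0,0,0.165],[3.8,4.1,0],4],[[0,0,0.165],[3.8,4.1,0],4],[[0,0,0.165],[3.8,4.1,0],4],[[0,0,0.165],[3.8,4.1,0],4],[[0,0,0.165],[3.8,4.1,0],4]]'

```text
clock: 1.1
position: [0.5574, -0.187, 0.2175]
ee_rot: [-0.0, 0.629, 0.777, -0.0]
contact_force: [0.6, -0.9, 0.9]
width: 0.04
gripper_force: 0.0
```

```bash
cat > st.py <<'E'
from m import *
from scipy.spatial.transform import Rotation as Ro
s=manip.get_state();q=s['ee_rot'];M=Ro.from_quat([q[1],q[2],q[3],q[0]]).as_matrix()
p=s['position'];print(round(s['clock'],2),p.round(4),'sep',(R.T@(p[:2]-t)).round(4),'yang-th',round(np.arctan2(M[1,1],M[0,1])-th,4),'z',M[:,2].round(3),s['contact_force'].round(2),round(s['width'],4),s['qpos'].round(2))
def W(x,y): # world delta in cm to sep pose
    print('to',(x,y),((t+R@[x,y]-p[:2])*100).round(2))
E
python3 -c "
from st import *
W(.001,-.145)"
```

```text
1.1 [ 0.5574 -0.187   0.2175] sep [-0.0774 -0.1972] yang-th -0.0006 z [-0.001  0.    -1.   ] [ 0.57 -0.9   0.91] 0.04 [-0.44  0.29  1.47 -0.    1.38 -0.65]
to (0.001, -0.145) [6.58 6.74]
```

Request:
drive_tool --rows '[[[0,0,0],[3.3,3.4,0],4],[[0,0,0],[3.3,3.3,0],4],[[0,0,0],[0,0,-4],4],[[0,0,0],[0,0,-4],4],[[0,0,0],[0,0,0],4]]'

```text
clock: 1.72
position: [0.6197, -0.1205, 0.1341]
ee_rot: [-0.004, 0.631, 0.776, -0.002]
contact_force: [0.1, -0.6, 0.6]
width: 0.0398
gripper_force: 0.0
```

```bash
python3 -c "
from st import *
W(.001,-.145)
snap('wrist','w1.png')"
```

```text
1.73 [ 0.6197 -0.1205  0.1341] sep [-0.0026 -0.1451] yang-th -0.0058 z [-0.008  0.003 -1.   ] [ 0.12 -0.58  0.55] 0.0398 [-0.3   0.42  1.5   0.    1.24 -0.51]
to (0.001, -0.145) [0.35 0.09]
```

View pics/w1.png

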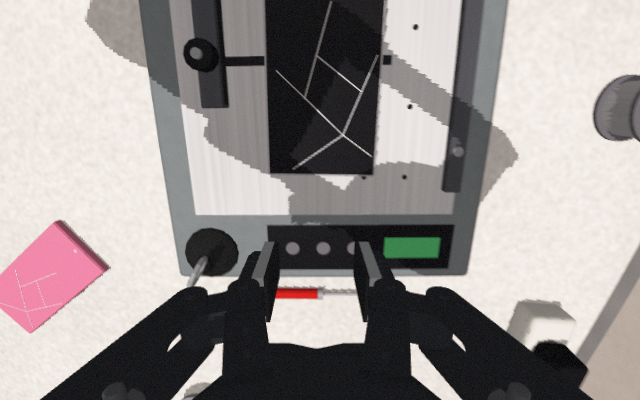

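Request:
drive_tool --rows '[[[0,0,0],[0.2,0.4,-1.5],4],[[0,0,0],[0,0,-1.5],4],[[0,0,0],[0,0,-0.5],4],[[0,0,0],[0,0,-0.3],4],[[0,0,0],[0,0,0],4],[[0,0,0],[0,0,0],4]]'

```text
clock: 2.52
position: [0.6249, -0.1177, 0.1004]
ee_rot: [0.0, 0.631, 0.775, 0.0]
contact_force: [-0.7, -0.4, 0.3]
width: 0.0399
gripper_force: 0.0
```

```bash
python3 -c "
from st import *
W(.001,-.145)
snap('wrist','w2.png')"
```

```text
2.52 [ 0.6249 -0.1177  0.1004] sep [ 0.003  -0.1435] yang-th -0.0062 z [ 0.001 -0.    -1.   ] [-0.68 -0.4   0.3 ] 0.0399 [-0.3   0.44  1.54  0.    1.16 -0.5 ]
to (0.001, -0.145) [-0.16 -0.18]
```

View pics/w2.png

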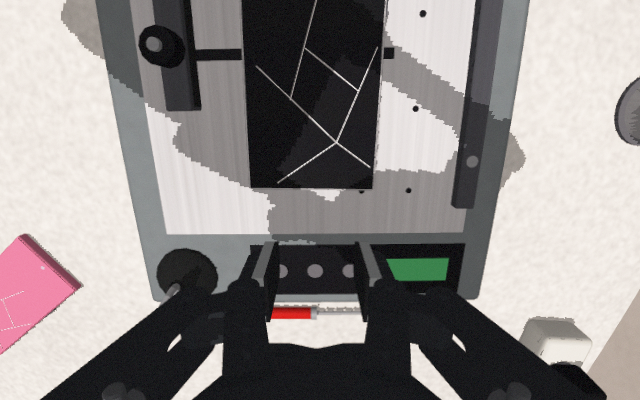

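Request:
drive_tool --rows '[[[0,0,0],[-0.3,0.3,-0.3],4],[[0,0,0],[0,0,-0.15],4],[[0,0,0],[0,0,0],4],[[0,0,0],[0,0,0],4]]'

```text
clock: 3.08
position: [0.6217, -0.1146, 0.0954]
ee_rot: [0.0, 0.631, 0.775, 0.0]
contact_force: [0.4, -0.5, -0.5]
width: 0.0399
gripper_force: 0.0
```

Request:
drive_tool --rows '[[[0,0,0],[0,0,-0.15],4],[[0,0,0],[0,0,-0.1],4],[[0,0,0],[0,0,0],4],[[0,0,0],[0,0,0],4]]'

```text
clock: 3.58
position: [0.6216, -0.1146, 0.0929]
ee_rot: [0.0, 0.631, 0.775, 0.0]
contact_force: [0.5, -0.3, -0.2]
width: 0.0404
gripper_force: 0.0
```

Request:
drive_tool --rows '[[[0,0,0],[0,0,-0.1],4],[[0,0,0],[0,0,0],4],[[0,0,0],[0,0,0],4]]'

```text
clock: 3.95
position: [0.6216, -0.1146, 0.0919]
ee_rot: [0.0, 0.631, 0.775, 0.0]
contact_force: [0.2, 0.1, 0.8]
width: 0.0399
gripper_force: 0.0
```

Request:
drive_tool --rows '[[[0,0,0],[0,0,-0.1],4],[[0,0,0],[0,0,0],4],[[0,0,0],[0,0,0],4]]'

```text
clock: 4.32
position: [0.6216, -0.1145, 0.0909]
ee_rot: [0.0, 0.631, 0.775, 0.0]
contact_force: [-0.4, 0.1, -0.7]
width: 0.0401
gripper_force: 0.0
```

Request:
drive_tool --rows '[[[0,0,0],[-0.25,1.17,0],4],[[0,0,0],[-0.25,1.17,0],4],[[0,0,0],[-0.25,1.17,0],4],[[0,0,0],[-0.25,1.17,0],4],[[0,0,0],[-0.25,1.17,0],4],[[0,0,0],[-0.25,1.17,0],4],[[0,0,0],[-0.25,1.17,0],4],[[0,0,0],[0,0,0],4]]'

```text
clock: 5.32
position: [0.6038, -0.0317, 0.091]
ee_rot: [-0.0, 0.631, 0.776, 0.0]
contact_force: [0.9, -0.6, 0.8]
width: 0.0399
gripper_force: 0.0
```

```bash
python3 -c "
from st import *
W(.001,-.029)
snap('wrist','w3.png')"
```

```text
5.33 [ 0.6038 -0.0317  0.091 ] sep [ 0.0003 -0.055 ] yang-th -0.0049 z [-0.  0. -1.] [ 0.92 -0.61  0.78] 0.0399 [-0.17  0.41  1.62  0.    1.11 -0.37]
to (0.001, -0.029) [-0.48  2.56]
```

View pics/w3.png

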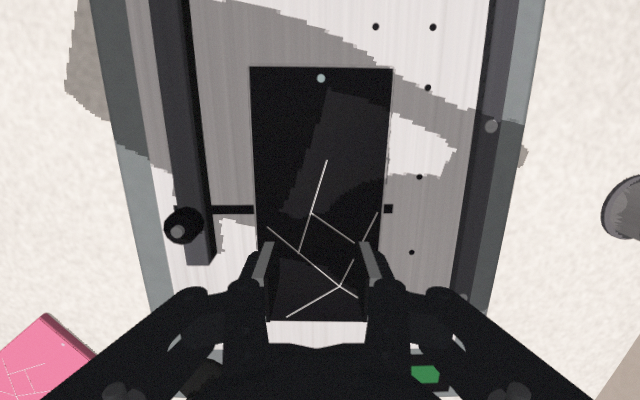

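```bash
python3 -c "
from st import *
for n,p,z in [('endL',(267,322),.09),('endR',(367,320),.09),('farL',(250,67),.09),('farR',(391,68),.09),('knob',(183,225),.1145)]:
  w=ray('wrist',*p,z);print(n,(R.T@(w[:2]-t)).round(4))
a=np.array
for sx in(-.02,.02):
 for zz in (0.08,.09,.1):
  w=t+R@a([sx,-.055+.011]);print(sx,zz,'front pad edge',proj('wrist',[*w,zz]).round(0),proj('wrist',[*(t+R@a([sx,-.066])),zz]).round(0))
"
```

```text
5.38 [ 0.6041 -0.0323  0.091 ] sep [ 0.0004 -0.0557] yang-th -0.0053 z [ 0. -0. -1.] [ 0.04 -0.83  0.68] 0.0401 [-0.17  0.41  1.62 -0.    1.11 -0.37]
endL [-0.0322 -0.1144]
endR [ 0.0338 -0.1132]
farL [-0.032   0.0404]
farR [0.0387 0.0395]
knob [-0.0656 -0.0347]
-0.02 0.08 front pad edge [283. 217.] [284. 249.]
-0.02 0.09 front pad edge [281. 223.] [282. 257.]
-0.02 0.1 front pad edge [279. 230.] [280. 265.]
0.02 0.08 front pad edge [348. 217.] [347. 249.]
0.02 0.09 front pad edge [349. 223.] [348. 257.]
0.02 0.1 front pad edge [351. 230.] [350. 265.]
```

The fingers passed over the phone without touching it: its end is still at separator y = -0.114. I'll go back, narrow the opening so the tips reach further, and feel for the plate.

Request:
drive_tool --rows '[[[0,0,0],[0,0,2],4],[[0,0,0],[0.6,-2.85,0],4],[[0,0,0],[0.6,-2.85,0],4],[[0,0,0],[0.6,-2.85,0],2],[[0,0,0],[0,0,0],2],[[0,0,0],[0,0,-0.7],2],[[0,0,0],[0,0,-0.3],2],[[0,0,0],[0,0,0],2]]'

```text
clock: 6.38
position: [0.6216, -0.1173, 0.1004]
ee_rot: [-0.001, 0.631, 0.776, -0.0]
contact_force: [0.1, -0.1, -0.5]
width: 0.0198
gripper_force: 0.0
```

Request:
drive_tool --rows '[[[0,0,0],[0,0,-0.2],2],[[0,0,0],[0,0,-0.2],2],[[0,0,0],[0,0,-0.1],2],[[0,0,0],[0,0,0],2],[[0,0,0],[0,0,0],2]]'

```text
clock: 7.0
position: [0.6221, -0.1182, 0.096]
ee_rot: [0.0, 0.631, 0.775, 0.0]
contact_force: [-0.4, -0.4, 0.3]
width: 0.0198
gripper_force: 0.0
```

Request:
drive_tool --rows '[[[0,0,0],[0,0,-0.2],2],[[0,0,0],[0,0,-0.2],2],[[0,0,0],[0,0,0],2],[[0,0,0],[0,0,0],2]]'

```text
clock: 7.5
position: [0.6221, -0.1182, 0.0919]
ee_rot: [0.0, 0.631, 0.775, 0.0]
contact_force: [0.9, 0.0, 0.2]
width: 0.02
gripper_force: 0.0
```

Request:
drive_tool --rows '[[[0,0,0],[0,0,-0.2],2],[[0,0,0],[0,0,0],2],[[0,0,0],[0,0,0],2]]'

```text
clock: 7.88
position: [0.6221, -0.1182, 0.0899]
ee_rot: [0.0, 0.631, 0.775, 0.0]
contact_force: [-0.3, -0.2, 0.3]
width: 0.0201
gripper_force: 0.0
```

Request:
drive_tool --rows '[[[0,0,0],[0,0,-0.2],2],[[0,0,0],[0,0,0],2],[[0,0,0],[0,0,0],2]]'

```text
clock: 8.25
position: [0.6221, -0.1182, 0.0879]
ee_rot: [0.0, 0.631, 0.775, 0.0]
contact_force: [0.4, -0.1, -0.8]
width: 0.0201
gripper_force: 0.0
```

Request:
drive_tool --rows '[[[0,0,0],[0,0,-0.2],2],[[0,0,0],[0,0,0],2],[[0,0,0],[0,0,0],2]]'

```text
clock: 8.62
position: [0.6221, -0.1182, 0.0859]
ee_rot: [0.0, 0.631, 0.775, 0.0]
contact_force: [-0.1, 0.7, 0.3]
width: 0.0197
gripper_force: 0.0
```

```bash
python3 -c "
from st import *
im=snap('wrist','w4.png')
cv2.imwrite('pics/w4c.png',cv2.resize(im[160:360,220:420,::-1],None,fx=3,fy=3,interpolation=cv2.INTER_CUBIC))
for sx in(-.01,.01):
 for zz in (0.075,.08,.085,.09,.1):
  f=lambda dy:((proj('wrist',[*(t+R@np.array([sx,-.1434+dy])),zz])-[220,160])*3).round(0)
  print(sx,zz,f(.011),f(-.011))
"
```

```text
8.62 [ 0.6221 -0.1182  0.0859] sep [ 1.000e-04 -1.434e-01] yang-th -0.0061 z [ 0.  0. -1.] [-0.09  0.74  0.27] 0.0197 [-0.3   0.45  1.56  0.    1.12 -0.5 ]
-0.01 0.075 [238. 174.] [240. 271.]
-0.01 0.08 [236. 183.] [239. 282.]
-0.01 0.085 [235. 193.] [238. 294.]
-0.01 0.09 [233. 203.] [236. 306.]
-0.01 0.1 [230. 225.] [233. 333.]
0.01 0.075 [335. 174.] [334. 270.]
0.01 0.08 [337. 183.] [335. 281.]
0.01 0.085 [338. 192.] [337. 293.]
0.01 0.09 [339. 202.] [338. 306.]
0.01 0.1 [342. 225.] [341. 333.]
```

View pics/w4c.png

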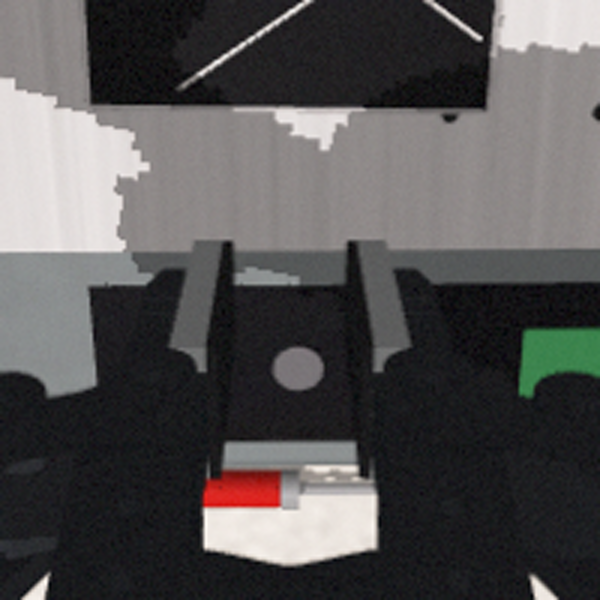

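The pad tips appear near (232,242) and (348,242) in the crop. That puts them well above the plate, at about z = 0.105 by projection, and no contact has been felt. I'll keep lowering carefully.

Request:
drive_tool --rows '[[[0,0,0],[0,0,-0.2],2],[[0,0,0],[0,0,-0.15],2],[[0,0,0],[0,0,0],2]]'

```text
clock: 9.05
position: [0.6219, -0.1181, 0.0822]
ee_rot: [-0.0, 0.631, 0.775, -0.0]
contact_force: [0.9, 0.4, -0.8]
width: 0.0203
gripper_force: 0.0
```

Request:
drive_tool --rows '[[[0,0,0],[0,0,-0.15],2],[[0,0,0],[0,0,-0.15],2],[[0,0,0],[0,0,0],2]]'

```text
clock: 9.43
position: [0.622, -0.1182, 0.0792]
ee_rot: [-0.0, 0.631, 0.775, -0.0]
contact_force: [-0.1, -1.1, 0.4]
width: 0.0201
gripper_force: 0.0
```

Request:
drive_tool --rows '[[[0,0,0],[0,0,-0.15],2],[[0,0,0],[0,0,-0.1],2],[[0,0,0],[0,0,0],2]]'

```text
clock: 9.8
position: [0.622, -0.1182, 0.0768]
ee_rot: [-0.0, 0.631, 0.775, 0.0]
contact_force: [-0.0, -0.4, 0.6]
width: 0.0202
gripper_force: 0.0
```

Request:
drive_tool --rows '[[[0,0,0],[0,0,-0.2],2],[[0,0,0],[0,0,-0.2],2],[[0,0,0],[0,0,-0.1],2],[[0,0,0],[0,0,0],2]]'

```text
clock: 10.3
position: [0.622, -0.1181, 0.0717]
ee_rot: [-0.0, 0.631, 0.775, -0.0]
contact_force: [-0.4, 0.6, 1.0]
width: 0.0201
gripper_force: 0.0
```

Request:
drive_tool --rows '[[[0,0,0],[0,0,-0.15],2],[[0,0,0],[0,0,-0.15],2],[[0,0,0],[0,0,0],2]]'

```text
clock: 10.68
position: [0.622, -0.1182, 0.0687]
ee_rot: [-0.0, 0.631, 0.775, -0.0]
contact_force: [0.5, -0.4, -0.0]
width: 0.0201
gripper_force: 0.0
```

```bash
python3 -c "
from st import *
im=snap('wrist','w5.png')
cv2.imwrite('pics/w5c.png',cv2.resize(im[160:360,220:420,::-1],None,fx=3,fy=3,interpolation=cv2.INTER_CUBIC))
for n,P in [('plate edge',(0,-.15,.08)),('phone end L',(-.036,-.117,.09)),('phone end R',(.035,-.117,.09))]:
  print(n,((proj('wrist',[*(t+R@np.array(P[:2])),P[2]])-[220,160])*3).round(0))
print(np.linalg.inv(eyes.get_calibration('wrist')['view'])[:3,3])
"
```

```text
10.68 [ 0.622  -0.1182  0.0687] sep [ 0.     -0.1433] yang-th -0.0061 z [-0.  0. -1.] [ 0.5  -0.41 -0.05] 0.0201 [-0.3   0.47  1.58  0.    1.09 -0.5 ]
plate edge [287. 304.]
phone end L [ 69. 159.]
phone end R [497. 156.]
[ 0.60658246 -0.0426753   0.2268982 ]
```

View pics/w5c.png

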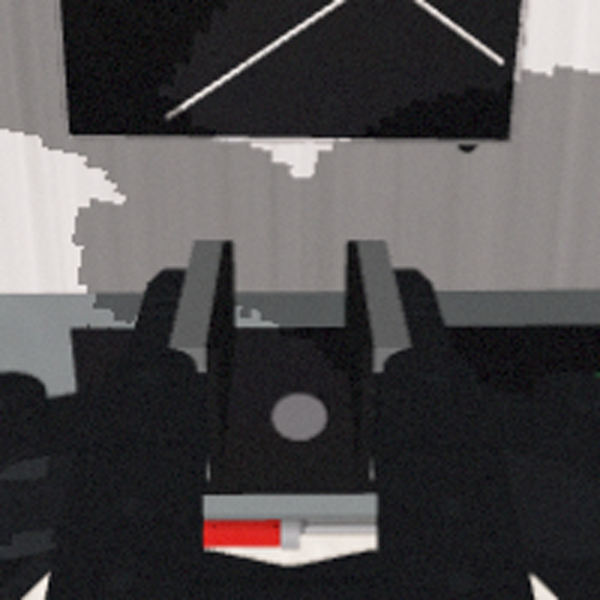

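Request:
drive_tool --rows '[[[0,0,0],[0,0,-0.15],2],[[0,0,0],[0,0,-0.15],2],[[0,0,0],[0,0,0],2]]'

```text
clock: 11.1
position: [0.622, -0.1181, 0.0657]
ee_rot: [-0.0, 0.631, 0.775, -0.0]
contact_force: [-0.4, 0.2, -0.5]
width: 0.0198
gripper_force: 0.0
```

Request:
drive_tool --rows '[[[0,0,0],[0,0,-0.15],2],[[0,0,0],[0,0,0],2],[[0,0,0],[0,0,0],2]]'

```text
clock: 11.48
position: [0.6221, -0.1182, 0.0644]
ee_rot: [0.0, 0.631, 0.775, 0.0]
contact_force: [-0.8, 0.6, -0.0]
width: 0.02
gripper_force: 0.0
```

Request:
drive_tool --rows '[[[0,0,0],[0,0,-0.15],2],[[0,0,0],[0,0,0],2],[[0,0,0],[0,0,0],2]]'

```text
clock: 11.85
position: [0.6223, -0.1183, 0.0638]
ee_rot: [0.0, 0.631, 0.775, 0.0]
contact_force: [-0.7, 0.1, 5.6]
width: 0.0202
gripper_force: 2.7
```

The tips touch the plate at a TCP reading of 0.064. I'll raise 3 mm and push.

Request:
drive_tool --rows '[[[0,0,0],[0,0,0.4],2],[[0,0,0],[-0.25,1.17,0],2],[[0,0,0],[-0.25,1.17,0],2],[[0,0,0],[-0.25,1.17,0],2],[[0,0,0],[-0.25,1.17,0],2],[[0,0,0],[-0.25,1.17,0],2],[[0,0,0],[-0.25,1.17,0],2],[[0,0,0],[0,0,0],2]]'

```text
clock: 12.85
position: [0.6066, -0.0466, 0.0669]
ee_rot: [-0.0, 0.631, 0.776, 0.0]
contact_force: [0.2, -0.7, -0.2]
width: 0.02
gripper_force: 0.0
```

```bash
python3 -c "
from st import *
W(.001,-.029)
snap('wrist','w6.png')"
```

```text
12.85 [ 0.6066 -0.0466  0.0669] sep [-0.     -0.0701] yang-th -0.0049 z [-0.     0.001 -1.   ] [ 0.17 -0.65 -0.23] 0.02 [-0.19  0.44  1.64  0.    1.06 -0.4 ]
to (0.001, -0.029) [-0.76  4.05]
```

View pics/w6.png

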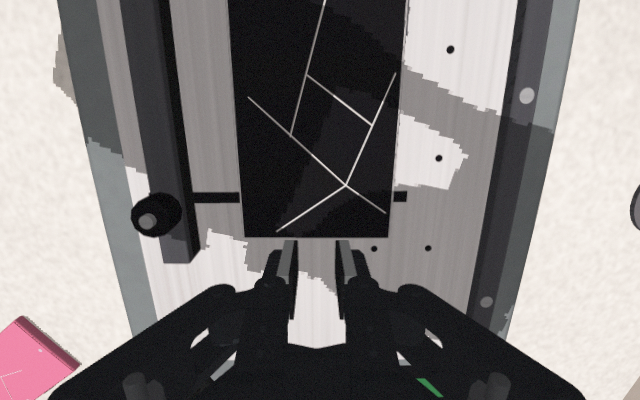

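Request:
drive_tool --rows '[[[0,0,0],[-0.19,0.88,0],2],[[0,0,0],[-0.19,0.88,0],2],[[0,0,0],[-0.19,0.88,0],2],[[0,0,0],[-0.19,0.88,0],2],[[0,0,0],[-0.04,0.2,0],2],[[0,0,0],[0,0,0],2],[[0,0,0],[0,0,0],2]]'

```text
clock: 13.78
position: [0.5989, -0.0106, 0.0668]
ee_rot: [-0.0, 0.632, 0.775, 0.0]
contact_force: [-0.4, 0.3, 0.7]
width: 0.0201
gripper_force: 0.0
```

Request:
drive_tool --rows '[[[0,0,0],[-0.03,0.15,0],2],[[0,0,0],[-0.03,0.15,0],2],[[0,0,0],[0,0,0],2]]'

```text
clock: 14.15
position: [0.5984, -0.0078, 0.0668]
ee_rot: [-0.0, 0.631, 0.775, -0.0]
contact_force: [0.6, -0.6, -0.2]
width: 0.0201
gripper_force: 0.3
```

Request:
drive_tool --rows '[[[0,0,0],[-0.03,0.15,0],2],[[0,0,0],[-0.02,0.1,0],2],[[0,0,0],[0,0,0],2]]'

```text
clock: 14.52
position: [0.598, -0.0051, 0.0669]
ee_rot: [-0.0, 0.631, 0.775, 0.0]
contact_force: [-0.8, -1.3, -0.1]
width: 0.02
gripper_force: 0.2
```

Request:
drive_tool --rows '[[[0,0,0],[-0.03,0.15,0],2],[[0,0,0],[-0.02,0.1,0],2],[[0,0,0],[0,0,0],2]]'

```text
clock: 14.9
position: [0.5983, -0.0039, 0.0672]
ee_rot: [0.001, 0.631, 0.776, -0.0]
contact_force: [1.5, -4.5, -0.3]
width: 0.0201
gripper_force: 2.6
```

Request:
drive_tool --rows '[[[0,0,0],[-0.03,0.15,0],2],[[0,0,0],[0,0,0],2]]'

```text
clock: 15.15
position: [0.5986, -0.0038, 0.0674]
ee_rot: [0.003, 0.631, 0.776, -0.001]
contact_force: [2.9, -7.9, -0.9]
width: 0.0202
gripper_force: 4.2
```

```bash
python3 -c "
from st import *
W(.001,-.029)"
```

```text
15.15 [ 0.5986 -0.0038  0.0674] sep [ 0.001  -0.0266] yang-th -0.005 z [ 0.003 -0.005 -1.   ] [ 2.94 -7.94 -0.92] 0.0202 [-0.12  0.42  1.67 -0.    1.04 -0.32]
to (0.001, -0.029) [ 0.05 -0.23]
```

The phone is against the end stop, with about 8 N building up. Next I back off, rise and go behind the jaw.

Request:
drive_tool --rows '[[[0,0,0],[0.3,-1.4,0],2],[[0,0,0],[0,0,5.5],2],[[0,0,0],[0,0,5.5],2],[[0,0,-0.175],[-2.2,0.6,0],2],[[0,0,-0.175],[-2.2,0.6,0],2],[[0,0,-0.175],[-2.2,0.6,0],2],[[0,0,-0.175],[-2.2,0.6,0],2],[[0,0,-0.175],[-2.2,0.6,0],2]]'

```text
clock: 16.15
position: [0.489, 0.0154, 0.1769]
ee_rot: [-0.001, 0.902, 0.432, 0.0]
contact_force: [-0.4, 0.1, 0.5]
width: 0.0205
gripper_force: 0.0
```

Request:
drive_tool --rows '[[[0,0,-0.175],[-1.5,0,0],2],[[0,0,-0.175],[0,0,0],2],[[0,0,-0.175],[0,0,0],2],[[0,0,-0.175],[0,0,0],2],[[0,0,0],[0,0,0],2]]'

```text
clock: 16.77
position: [0.4749, 0.0151, 0.1769]
ee_rot: [-0.001, 0.995, 0.101, -0.0]
contact_force: [-0.0, -0.0, 0.7]
width: 0.02
gripper_force: 0.0
```

```bash
python3 -c "
from st import *
W(-.11,.02)"
```

```text
16.77 [0.4749 0.0151 0.1769] sep [-0.1161  0.0177] yang-th -1.5794 z [-0.001  0.001 -1.   ] [-0.04 -0.02  0.75] 0.02 [-0.12  0.15  1.77  0.    1.22  1.25]
to (-0.11, 0.02) [0.54 0.35]
```

Request:
drive_tool --rows '[[[0,0,0.008],[0.3,0.3,-2.5],2],[[0,0,0],[0,0,-2.5],2],[[0,0,0],[0,0,-2.5],2],[[0,0,0],[0,0,-2],2],[[0,0,0],[0,0,-1],2],[[0,0,0],[0,0,0],2]]'

```text
clock: 17.52
position: [0.4778, 0.0178, 0.0715]
ee_rot: [-0.0, 0.995, 0.104, -0.001]
contact_force: [0.7, -0.0, 0.8]
width: 0.0202
gripper_force: 0.0
```

```bash
python3 -c "
from st import *
W(-.0886,.02)
snap('wrist','w7.png')"
```

```text
17.52 [0.4778 0.0178 0.0715] sep [-0.1126  0.0197] yang-th -1.5721 z [-0.001  0.    -1.   ] [ 0.71 -0.    0.77] 0.0202 [-0.11  0.26  1.92  0.    0.96  1.25]
to (-0.0886, 0.02) [2.34 0.53]
```

View pics/w7.png

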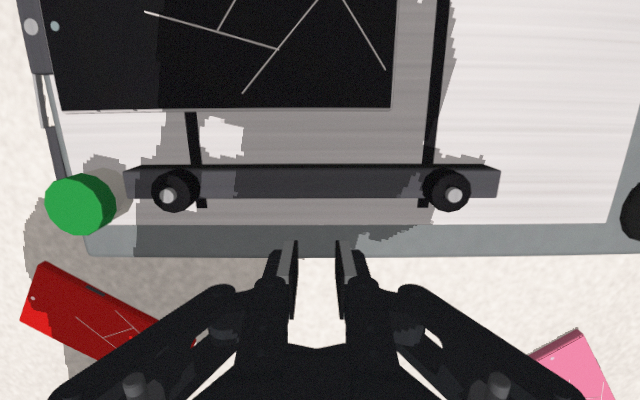

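Request:
drive_tool --rows '[[[0,0,0],[1.17,0.25,0],2],[[0,0,0],[1.17,0.25,0],2],[[0,0,0],[1.17,0.25,0],2],[[0,0,0],[1.17,0.25,0],2],[[0,0,0],[1.17,0.25,0],2],[[0,0,0],[1.17,0.25,0],2],[[0,0,0],[1,0.21,0],2],[[0,0,0],[0,0,0],2]]'

```text
clock: 18.58
position: [0.5597, 0.0353, 0.0717]
ee_rot: [-0.0, 0.995, 0.104, 0.001]
contact_force: [-0.9, 0.7, 0.9]
width: 0.0199
gripper_force: 0.2
```

Request:
drive_tool --rows '[[[0,0,0],[0.4,0.085,0],2],[[0,0,0],[0.3,0.06,0],2],[[0,0,0],[0.2,0.04,0],2],[[0,0,0],[0,0,0],2]]'

```text
clock: 19.08
position: [0.5672, 0.0369, 0.0717]
ee_rot: [-0.0, 0.995, 0.104, -0.0]
contact_force: [-3.6, -0.1, 0.1]
width: 0.0203
gripper_force: 1.7
```

```bash
python3 -c "
from st import *
W(-.013,.02)"
```

```text
19.07 [0.5672 0.0369 0.0717] sep [-0.0212  0.0197] yang-th -1.5732 z [-0.  0. -1.] [-3.62 -0.11  0.15] 0.0203 [-0.06  0.38  1.73  0.    1.03  1.31]
to (-0.013, 0.02) [0.79 0.2 ]
```

Request:
drive_tool --rows '[[[0,0,0],[0.3,0.065,0],2],[[0,0,0],[0.2,0.04,0],2],[[0,0,0],[0,0,0],2]]'

```text
clock: 19.45
position: [0.5726, 0.038, 0.0717]
ee_rot: [-0.0, 0.995, 0.104, 0.0]
contact_force: [-3.5, 0.9, -1.5]
width: 0.0201
gripper_force: 1.6
```

Request:
drive_tool --rows '[[[0,0,0],[0.2,0.04,0],2],[[0,0,0],[0.1,0.02,0],2],[[0,0,0],[0,0,0],2]]'

```text
clock: 19.82
position: [0.5755, 0.0385, 0.0718]
ee_rot: [-0.0, 0.995, 0.104, -0.0]
contact_force: [-3.6, 1.9, -1.6]
width: 0.0198
gripper_force: 1.7
```

Request:
drive_tool --rows '[[[0,0,0],[0.2,0.04,0],2],[[0,0,0],[0,0,0],2]]'

```text
clock: 20.08
position: [0.5767, 0.0388, 0.0717]
ee_rot: [-0.0, 0.995, 0.104, -0.001]
contact_force: [-5.7, 0.9, -0.5]
width: 0.0205
gripper_force: 2.5
```

Request:
drive_tool --rows '[[[0,0,0],[0.2,0.04,0],2],[[0,0,0],[0,0,0],2]]'

```text
clock: 20.32
position: [0.5767, 0.0388, 0.0718]
ee_rot: [0.0, 0.995, 0.104, -0.003]
contact_force: [-9.5, -0.2, 3.5]
width: 0.0196
gripper_force: 4.5
```

Request:
drive_tool --rows '[[[0,0,0],[0.1,0.02,0],2],[[0,0,0],[-1.5,-0.3,0],2],[[0,0,0],[-1,-0.2,0],2],[[0,0,0],[0,0,5],2],[[0,0,0],[0,0,5],2],[[0,0,0],[0,0,5],2],[[0,0,0],[0,0,0],2]]'

```text
clock: 21.2
position: [0.5593, 0.0339, 0.2274]
ee_rot: [0.001, 0.995, 0.104, 0.007]
contact_force: [0.6, -0.7, -0.1]
width: 0.0197
gripper_force: 0.0
```

```bash
python3 -c "
from st import *
im=snap('wrist','w8.png')
cv2.imwrite('pics/w8c.png',cv2.resize(im[0:300,40:440,::-1],None,fx=2,fy=2,interpolation=cv2.INTER_CUBIC))"
```

```text
21.2 [0.5593 0.0339 0.2274] sep [-0.0295  0.0185] yang-th -1.5734 z [ 0.014 -0.001 -1.   ] [ 0.55 -0.7  -0.12] 0.0197 [-0.06  0.24  1.53 -0.    1.36  1.3 ]
```

View pics/w8c.png

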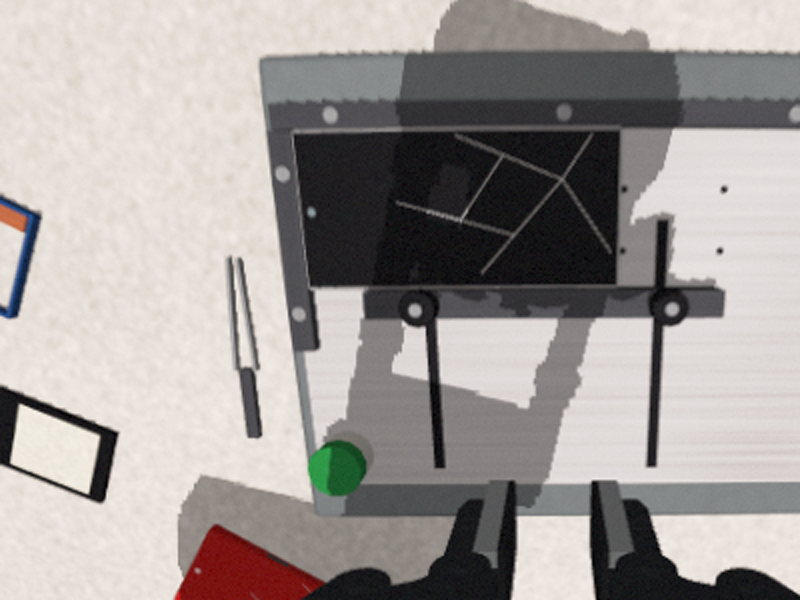

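```bash
python3 -c "
from st import *
for n,p,z in [('glass far-left',(294,133),.09),('glass near-left',(311,286),.09),('glass far-right',(619,131),.09),('glass near-right',(617,283),.09),('stop top edge',(291,135),.088),('stop near end inner',(317,347),.088),('fence top edge right',(790,126),.088),('jaw face-top R',(723,291),.0965)]:
  w=ray('wrist',40+p[0]/2,p[1]/2,z);print(n,(R.T@(w[:2]-t)).round(4))
"
```

```text
21.25 [0.5574 0.034  0.2245] sep [-0.0314  0.019 ] yang-th -1.5734 z [ 0.008 -0.001 -1.   ] [-0.3  -0.04 -0.97] 0.0201 [-0.06  0.24  1.53 -0.    1.36  1.3 ]
glass far-left [0.0835 0.138 ]
glass near-left [0.0128 0.1379]
glass far-right [ 0.083  -0.0128]
glass near-right [ 0.0134 -0.0137]
stop top edge [0.0829 0.1403]
stop near end inner [-0.0185  0.1393]
fence top edge right [ 0.086 -0.093]
jaw face-top R [ 0.0102 -0.0646]
```

```bash
python3 -c "
from h import *
print(job.sign_off())"
```

```text
the job is handed in; nothing more can be done
None
```

The phone is in the corner, its long side flush along the fence and its end against the end stop, with the jaw snug behind it; I handed it in at about 21 s with the arm clear, no verdict came back, and I viewed 11 pictures, one over the limit of 10.

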